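# Make up the mould-making tray and the casting tray

### The arm

A 6-joint arm with a two-finger parallel gripper is mounted at the origin on the work surface. World frame = base frame: x ahead of the robot, y to its left, z up, the work surface at z = 0. Lengths are in mm, angles in rad, forces in N, time in s.
With the tool pointing down it reaches from about 300 to 775 mm from the base axis. Payload 14.6 kg.
Tool frame: the origin (TCP) lies on the centre line of the jaws, within the pads' length; the fingertips stand 19 mm ahead of it and the grasp point (between the pads) is the TCP (bot.tip_reach is the distance from the TCP to the fingertips, in mm); y points along the fingers, x is the direction in which the jaws open and shut, and the axes are right-handed (so a half turn about y gives the same grasp; the last joint's range is limited). The gripper opens to 85 mm and grips with 20 to 120 N. Pads are 22 mm wide; open, the fingers measure 114 mm over their backs; the gripper's body (76 mm by 85 mm) begins 54 mm behind the grasp point. The pads swing forward as they close: fully open they stand 13 mm farther back than shut.
Start: joints at [1.159, 0.3, 1.521, -0, 1.321, -0.067], TCP at [185.902, 517.62, 250.281] pointing down, gripper open.
Joint ranges: [-3.03, 3.03], [-0.79, 2.21], [0.23, 2.52], [-1.04, 4.18], [0, 3.07], [-2.55, 2.55]. Speed limits (rad/s): [2.22, 2.22, 2.57, 3.14, 3.14, 3.14].

### API

Orientations are given as a unit quaternion [w, x, y, z].
In Python, from rig import bot gives the robot as it stands. Calls block until the motion is done:
- bot.move_to(position, orientation): joint-space move of the TCP to a pose.
- bot.servo_line(position, attitude=None, speed=150, until_force=None): straight line of the TCP; attitude=None keeps the orientation; speed is the mean speed in mm/s. With until_force (N) it stops when the force on the tool has changed by that much, and returns True; else False.
- bot.move_joints(angles): joint-space move.
- bot.move_gripper(opening, grip_force=None): finger opening in mm; grip_force is the grip in N (None keeps the last); returns when the fingers have stopped.
- bot.dwell(seconds).
- bot.ik(position, orientation): joint angles nearest the present ones, or None.
- bot.read_state(): the state.
- bot.read_camera(name): name is "scene" or "top" or "wrist"; returns a dict with "image" (384x512x3 uint8, blue, green, red), "depth" (384x512 float32, mm along the optical axis (not along the pixel's ray), 0 where there is no reading), "fovy" (degrees; the focal length in pixels is half the picture's height over the tangent of half this angle, whatever the lens; pixels are square), "cx", "cy" (the principal point, pixels), "eye" and "attitude" of the camera in the world; the wrist camera has in their place "mount" (4x4, takes a point from camera to tool coordinates, whose origin is the TCP and whose axes are the tool frame's). Camera axes: x right, y down, z forward; pixel columns grow to the right and rows downward; lengths in mm; the calibration is good to about 2 mm. The wrist camera is an equidistant fisheye: a pixel r from the principal point sees the ray r / f radians off the axis. A picture is of the moment at which its call begins: read the wrist's pose just before it.
A pose or a line that the arm cannot do raises bot.MotionError and nothing moves.
- bot.finish_job(): hands the job in, once; it reports no verdict.
The state is a dict: "clock": time; "joint_positions": joint angles; "qvel": joint speeds; "effort": joint torques, N m; "ee_pos": TCP position; "tool_rot": TCP orientation; "ft_force": force on the tool from outside, world axes, zero at the start; "moment": the same for the moment, N m; "grip_width": finger opening in mm.
Only numpy, scipy, OpenCV 4.12 (cv2) and the standard library are available. Lean on these libraries where they do the work, as an engineer would, in place of code of your own. Each camera call takes 0.05 s, during which the arm holds its last target.

### The job

Make up the two job trays on the bench from the row of stock. In the mould-making tray (the one with the white moulding board) slip one edge of the wooden peg pattern under the steel clip and lay the pattern flat in the round recess, and stand the silicone tub in the wide bay and the little nozzle-topped catalyst bottle in the narrow bay; in the casting tray (the one with the finished green rubber mould) stand the metal resin can in the wide bay and the tall slim hardener bottle in the narrow bay. Keep the containers upright and set them down rather than dropping them, and leave the clear beaker and the brush pot where they stand.

Things in the scene. Friction and masses are not known exactly. Their poses are not given: they have to be found in the camera images.
- pattern_mid (a point): wooden pattern of a coat peg, one loose piece, standing upright at the start: a flat round base plate 68 mm across and 8 mm thick, with an upright round peg 24 mm across (small 36 mm flare at its foot, straight from 12 mm to 51 mm above the underside) in the middle of it, 52 mm high overall, 60 g. The point is on its axis 26 mm above its underside; z along the peg, up.
- tub_mid (a point): silicone tub: white round plastic tub with a flat lid and paper label, body 58 mm across, lid 62 mm across (the top 10 mm), 84 mm high, about 280 g. The point is on its axis, half-way up (42 mm above its underside); z up.
- catalyst_mid (a point): catalyst bottle: small squat white bottle with a pointed cone nozzle, round body 38 mm across up to 54 mm above its underside, 86 mm high overall, about 70 g. The point is on its axis, half-way up (43 mm above its underside); z up.
- can_mid (a point): resin can: upright rectangular bare-metal can with a black screw cap, 44 mm (its x) by 66 mm (its y), body 88 mm high, 100 mm high with the cap, about 300 g. The point is at its centre, 50 mm above its underside; z up.
- hardener_mid (a point): hardener bottle: tall slim white bottle with a flat-topped white screw cap, round body 36 mm across up to 90 mm above its underside, 120 mm high overall, about 120 g. The point is on its axis, half-way up (60 mm above its underside); z up.
- mould_tray: Mould-making tray, fixed: tray, bays, axes as casting tray. Square bay: white board, top z 25 mm, round recess 78 mm across, floor z 13, centre (0,-78). Rigid steel clip (16 mm wide in y, z 25 to 28) juts in over the recess from its -x rim, free end at x = -27: the pattern cannot drop in level, but tilted 0.25 rad its low -x edge slides under the clip, then it levels. Other bays empty.
- cast_tray: Casting tray, fixed plywood, 120 (x) by 276 (y), 24 mm high, floor 5, walls 5 mm. Origin: centre of underside, on the bench; +x away from robot, y lengthwise, z up. Bays along y, 110 deep: square bay 110, centre y = -78; wide bay 88, centre y = +26; narrow bay 58, centre y = +104 mm. Square bay: pale green rubber mould (fixed, strapped, fills the bay, top z 53). Other bays empty.
- beaker_mid (a point): clear graduated plastic beaker, empty, 62 mm across, 85 mm high; bystander standing in the row of stock, not to be moved. The point is on its axis 42 mm above its underside; z up.
- brush_pot_mid (a point): steel pot with brushes and stirring sticks, 64 mm across, pot 75 mm high, brushes to about 120 mm; bystander standing in the row of stock, not to be moved. The point is on its axis 37.5 mm above its underside; z up.

How it is judged (in metres and radians):
At the end, for the whole second after the job is handed in: Pattern flat (0.05 rad) on the recess floor, within 10 mm of its centre; tub and catalyst bottle in the wide and narrow bays of the mould tray, can and hardener likewise in the casting tray, on the floor (4 mm), upright (0.08 rad); all at rest; beaker and pot within 30 mm of their start (x of pattern_mid in the frame of mould_tray between -0.01 and 0.01 m and y of pattern_mid in the frame of mould_tray between -0.088 and -0.068 m and z of pattern_mid in the frame of mould_tray between 0.036 and 0.0415 m and angle between pattern_mid's own z axis and vertical below 0.05 rad and x of tub_mid in the frame of mould_tray between -0.05 and 0.05 m and y of tub_mid in the frame of mould_tray between 0.001 and 0.051 m and z of tub_mid in the frame of mould_tray between 0.043 and 0.051 m and angle between each of tub_mid, catalyst_mid, can_mid, hardener_mid's own z axis and vertical below 0.08 rad and x of catalyst_mid in the frame of mould_tray between -0.05 and 0.05 m and y of catalyst_mid in the frame of mould_tray between 0.084 and 0.124 m and z of catalyst_mid in the frame of mould_tray between 0.044 and 0.052 m and x of can_mid in the frame of cast_tray between -0.05 and 0.05 m and y of can_mid in the frame of cast_tray between 0.001 and 0.051 m and z of can_mid in the frame of cast_tray between 0.051 and 0.059 m and x of hardener_mid in the frame of cast_tray between -0.05 and 0.05 m and y of hardener_mid in the frame of cast_tray between 0.084 and 0.124 m and z of hardener_mid in the frame of cast_tray between 0.061 and 0.069 m and linear speed of each of pattern, tub, catalyst, can, hardener below 0.02 m/s and distance of each of beaker_mid, brush_pot_mid from where it was at the start of the episode below 0.03 m); the robot touches nothing.
It fails at once if a container is tipped over (more than 45 degrees) (angle between any of tub_mid, catalyst_mid, can_mid, hardener_mid's own z axis and vertical above 0.785 rad).
It fails at once if a container is dropped (falls free faster than 0.8 m/s, about 35 mm) ((linear speed of tub above 0.8 m/s and contact force between the fingers and tub below 0.05 N) or (linear speed of catalyst above 0.8 m/s and contact force between the fingers and catalyst below 0.05 N) or (linear speed of can above 0.8 m/s and contact force between the fingers and can below 0.05 N) or (linear speed of hardener above 0.8 m/s and contact force between the fingers and hardener below 0.05 N)).
It fails at once if the clear beaker or the brush pot is shifted by more than 30 mm or knocked over (distance of any of beaker_mid, brush_pot_mid from where it was at the start of the episode above 0.03 m or angle between any of beaker_mid, brush_pot_mid's own z axis and vertical above 0.5 rad).
It also fails if it takes over 120 s, if anything falls off the work surface, if the arm or the gripper's body presses on something with over 40 N, if the wrist force passes 120 N, or if a joint passes its speed limit or range.

## Working session

There is one attempt and no reset: what is moved stays moved. The work goes in short steps, each a Python script; the robot and the scene stay as the last script left them, time stands still between calls to the robot, and variables do not carry over. Pictures are saved under pics/ and viewed, and the job is handed in when it is done.

```bash
ls; mkdir -p pics
python3 - <<'E'
from rig import bot
import cv2,numpy as np
print(bot.read_state())
for n in("scene","top","wrist"):
    c=bot.read_camera(n); cv2.imwrite(f"pics/a_{n}.png",c["image"]); np.savez(f"a_{n}.npz",**c)
    print(n,{k:v for k,v in c.items() if k not in("image","depth")})
E
```

```text
pics
{'clock': 0.0, 'joint_positions': array([ 1.15941286e+00,  3.00474015e-01,  1.52161012e+00, -1.67491113e-05,
        1.32067276e+00, -6.65889248e-02]), 'qvel': array([-6.91875388e-04, -8.01443400e-04, -2.86838560e-05, -2.69726898e-03,
        2.84415572e-03,  1.09456520e-03]), 'effort': array([-1.04709725e-03, -5.43505418e+01, -3.61783397e+01, -1.10014014e-04,
        4.18982352e-03, -2.81319006e-05]), 'ee_pos': array([185.8156473 , 517.43089139, 249.70740983]), 'tool_rot': array([-0.57814073,  0.57857832,  0.40646832, -0.40716573]), 'ft_force': array([ 0.18613153,  0.41004204, -0.47791687]), 'moment': array([-0.03346213, -0.03644304,  0.01503708]), 'grip_width': 85.72952411895655}
scene {'fovy': 51.84168502474069, 'cx': 257.43619878344094, 'cy': 185.4760194029867, 'eye': array([ 864.28711603, -478.09138092,  676.48082841]), 'attitude': array([-0.35936442,  0.87446426,  0.30496193, -0.11475056])}
top {'fovy': 43.97758490314741, 'cx': 253.1989626803122, 'cy': 190.53285131553503, 'eye': array([ 275.2134964 ,   -2.0399388 , 1304.05646738]), 'attitude': array([-0.07855774,  0.71039574, -0.69513082,  0.0771992 ])}
wrist {'fovy': 65.70646984690485, 'cx': 251.72595197049776, 'cy': 193.84355733209338, 'mount': array([[ 9.99999855e-01,  5.07285849e-04, -1.78149765e-04,
        -4.88399252e-01],
       [ 3.34776977e-04, -3.28208944e-01,  9.44605090e-01,
        -1.24081439e+02],
       [ 4.20714449e-04, -9.44605013e-01, -3.28209067e-01,
         8.37050983e+01],
       [ 0.00000000e+00,  0.00000000e+00,  0.00000000e+00,
         1.00000000e+00]])}
```

View pics/a_top.png

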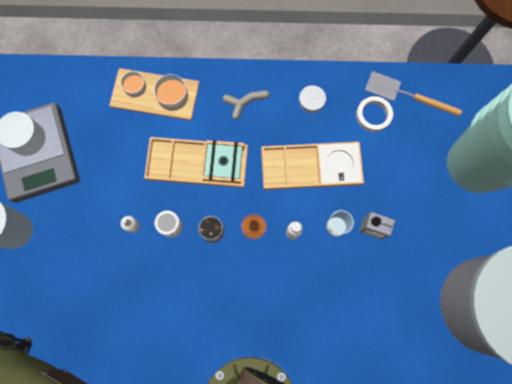

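View pics/a_scene.png

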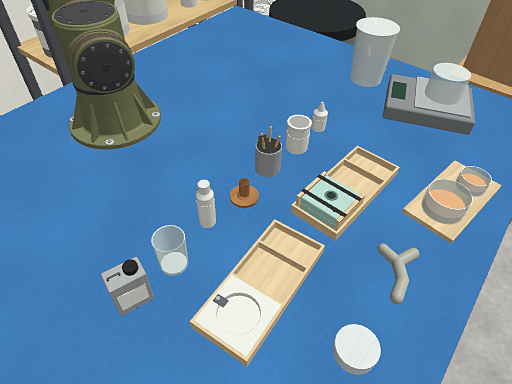

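View pics/a_wrist.png

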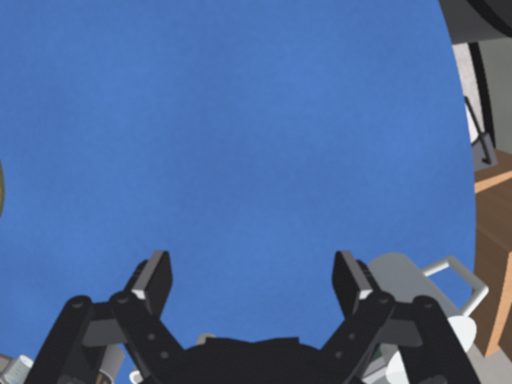

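The top view shows the row of stock from left to right: catalyst (129,223), tub (168,223), brush pot (211,228), pattern (254,226), hardener (294,230), beaker (340,222) and can (377,224). The casting tray is at (196,162) and the mould tray at (312,165), with its clip at the recess's lower rim. Next I'll build metric height maps.

```bash
cat > vis.py <<'E'
import numpy as np,cv2
from scipy.spatial.transform import Rotation as R
def rot(q): q=np.asarray(q); return R.from_quat([q[1],q[2],q[3],q[0]]).as_matrix()
def cloud(c):
    d=c["depth"].astype(float); h,w=d.shape; f=h/2/np.tan(np.radians(float(c["fovy"]))/2)
    u,v=np.meshgrid(np.arange(w),np.arange(h))
    P=np.stack([(u-c["cx"])/f*d,(v-c["cy"])/f*d,d],-1)
    P=P@rot(c["attitude"]).T+c["eye"]; P[d<=0]=np.nan
    return P
E
python3 - <<'E'
from vis import *
t=dict(np.load("a_top.npz"));s=dict(np.load("a_scene.npz"))
for nm,c in(("top",t),("scene",s)):
    P=cloud(c); X=P.reshape(-1,3); C=c["image"].reshape(-1,3)
    m=np.isfinite(X).all(1)&(X[:,2]<200)&(X[:,2]>-50)&(X[:,0]>230)&(X[:,0]<680)&(abs(X[:,1])<420);X=X[m];C=C[m]
    print(nm,"table z med",np.median(X[:,2][C[:,0]>C[:,2]+80]))
    # ortho render 2px/mm... x up, y left ; 600 rows
    S=.9;im=np.zeros((450,800,3),np.uint8);hz=np.zeros((450,800),np.float32)-99
    col=(400-X[:,1]*S).astype(int);row=(430-(X[:,0]-230)*S).astype(int)
    o=np.argsort(X[:,2])
    for k in o:
        if 0<=row[k]<450 and 0<=col[k]<800: im[row[k]:row[k]+2,col[k]:col[k]+2]=C[k]
    cv2.imwrite(f"pics/ortho_{nm}.png",im)
c=t;P=cloud(c)
im=cv2.resize(c["image"][120:250,100:410],None,fx=2.58,fy=2.58,interpolation=cv2.INTER_CUBIC);cv2.imwrite("pics/topcrop.png",im)
# blobs above table in stock row
z=P[...,2];x=P[...,0]
mask=((z>12)&(x<400)&(x>240)&(abs(P[...,1])<420)).astype(np.uint8)
n,l,st,ce=cv2.connectedComponentsWithStats(mask)
for i in range(1,n):
    if st[i,4]<15: continue
    Q=P[l==i]; zt=Q[:,2].max(); T=Q[Q[:,2]>zt-6]
    print(ce[i].round(),st[i,4],"zmax",zt.round(1),"topmean",T.mean(0).round(1),"n",len(T),"ext",np.ptp(T[:,:2],axis=0).round(),"allmin",Q.min(0).round(),"max",Q.max(0).round())
E
```

```text
top table z med -0.10149117345076775
scene table z med -0.0023929438871164166
```

View pics/topcrop.png

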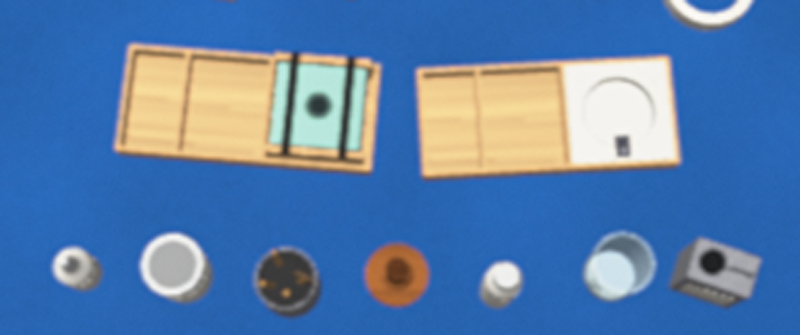

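View pics/ortho_scene.png

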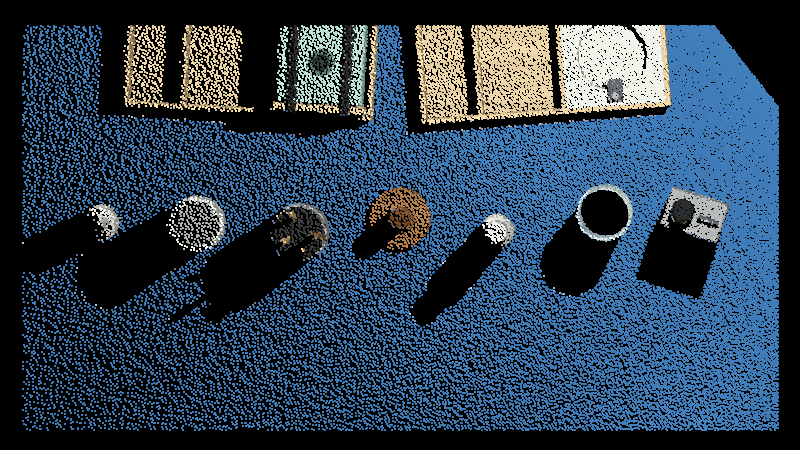

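Trays are at x≈600–700 and stock at x≈460; my x range was too low. I'll redo the blobs and fit the trays.

Run:
```python
from vis import *
for nm in("top","scene"):
    c=dict(np.load(f"a_{nm}.npz"));P=cloud(c);z=P[...,2];x=P[...,0];y=P[...,1]
    print(nm)
    for lo,hi,zc in((400,530,5),(540,740,14)):
        mask=((z>zc)&(x<hi)&(x>lo)&(abs(y)<420)).astype(np.uint8)
        n,l,st,ce=cv2.connectedComponentsWithStats(mask)
        for i in range(1,n):
            if st[i,4]<30: continue
            Q=P[l==i]; zt=np.percentile(Q[:,2],99); T=Q[Q[:,2]>zt-6]
            (cx,cy),(w,h),a=cv2.minAreaRect(T[:,:2].astype(np.float32))
            ec,er=cv2.minEnclosingCircle(T[:,:2].astype(np.float32))
            print(ce[i].round(),st[i,4],"zmax",zt.round(1),"top",T.mean(0).round(1),"circ",np.round(ec,1),round(er,1),"rect",round(cx,1),round(cy,1),round(w,1),round(h,1),round(a,1))
            if lo==540:
                W=Q[(Q[:,2]>20)&(Q[:,2]<27)]; print("   wall rect",np.round(cv2.minAreaRect(W[:,:2].astype(np.float32))[0],1),np.round(cv2.minAreaRect(W[:,:2].astype(np.float32))[1],1),cv2.minAreaRect(W[:,:2].astype(np.float32))[2])
```

```text
top
[341. 223.] 373 zmax 88.2 top [ 469.3 -229.9   85.4] circ [ 471.1 -227.2] 31.0 rect 471.1 -227.9 59.6 59.7 45.3
[168. 224.] 538 zmax 89.0 top [460.  226.   85.1] circ [460.  225.5] 30.9 rect 460.2 225.0 60.0 56.7 77.0
[254. 226.] 395 zmax 54.9 top [4.654e+02 2.000e-01 5.190e+01] circ [4.66e+02 2.00e-01] 11.7 rect 465.5 -0.3 20.4 21.5 66.8
[377. 225.] 658 zmax 102.8 top [ 472.1 -314.7   99.7] circ [ 468.8 -325.5] 24.6 rect 473.2 -325.4 46.8 24.4 88.8
[130. 224.] 230 zmax 86.8 top [460.3 332.6  85.5] circ [460.4 333.3] 4.5 rect 460.7 332.2 7.9 6.6 19.5
[211. 229.] 540 zmax 115.7 top [445.9 100.5 114.4] circ [446.6 108. ] 26.0 rect 442.7 110.3 46.9 32.4 57.6
[294. 230.] 208 zmax 122.4 top [ 451.1 -106.6  119.3] circ [ 451.2 -106.7] 11.6 rect 451.1 -106.5 20.1 22.5 86.5
[212. 162.] 2222 zmax 56.7 top [636.9  86.6  53. ] circ [638.2  86.1] 73.3 rect 639.4 87.4 101.3 113.2 86.9
   wall rect [644.  165.2] [276.3 121.9] 86.2926254272461
[326. 164.] 1792 zmax 31.1 top [ 644.6 -210.8   27. ] circ [ 638.8 -159.2] 146.1 rect 640.3 -158.5 120.0 274.9 4.3
   wall rect [ 640.6 -159.4] [122.2 27
[... 330 characters left out ...]
0 22.4 23.2 39.6
[205. 204.] 725 zmax 120.5 top [ 452.  -107.5  119. ] circ [ 450.1 -107.2] 13.2 rect 451.7 -106.8 22.4 23.7 35.8
[170. 249.] 1400 zmax 85.7 top [ 470.9 -227.2   83.3] circ [ 471.4 -226.5] 31.3 rect 471.6 -226.9 60.5 61.6 78.6
[127. 285.] 1883 zmax 100.6 top [ 473.7 -316.3   98.7] circ [ 469.5 -327.1] 26.6 rect 473.0 -326.6 51.3 25.0 88.6
[337. 196.] 3365 zmax 54.3 top [640.1  85.3  50.8] circ [638.6  89. ] 74.6 rect 638.6 88.2 104.6 113.2 86.6
   wall rect [643.  167.2] [280.6 121.5] 86.74238586425781
[248. 302.] 4365 zmax 28.3 top [ 647.2 -214.7   24.4] circ [ 640.9 -157.9] 149.6 rect 640.6 -157.6 120.8 276.8 4.4
   wall rect [ 640.6 -157.7] [120.9 277. ] 4.3480072021484375
```

```bash
cat > geo.py <<'E'
import numpy as np
from scipy.spatial.transform import Rotation as R
from rig import bot
def quat(M): q=R.from_matrix(M).as_quat(); return np.array([q[3],q[0],q[1],q[2]])
def down(yaw,flip=0):
    y=np.array([0,0,-1.]);x=np.array([np.cos(yaw),np.sin(yaw),0])*(-1 if flip else 1)
    return np.stack([x,y,np.cross(x,y)],1)
class Tray:
    def __init__(s,x,y,yawdeg): s.o=np.array([x,y,0.]);s.yaw=np.radians(yawdeg);s.R=R.from_euler('z',s.yaw).as_matrix()
    def w(s,p): return s.o+s.R@np.asarray(p,float)
cast=Tray(643.5,166.2,-3.5); mould=Tray(640.6,-158.5,4.3)
E
python3 - <<'E'
from vis import *
from geo import *
for nm in("top","scene"):
    c=dict(np.load(f"a_{nm}.npz"));P=cloud(c).reshape(-1,3)
    m=(abs(P[:,2]-88)<5)&(abs(P[:,1]+322)<60)&(abs(P[:,0]-470)<50)
    print(nm,m.sum(),cv2.minAreaRect(P[m][:,:2].astype(np.float32)))
    # dark clip
    C=c["image"].reshape(-1,3).astype(int)
    L=(P-mould.o)@mould.R
    m=(C.max(1)<110)&(abs(L[:,1]+78)<40)&(abs(L[:,0])<45)&(L[:,2]>10); print("clip local",m.sum(),np.median(L[m],0).round(1),np.percentile(L[m],5,axis=0).round(1),np.percentile(L[m],95,axis=0).round(1))
    m=(abs(L[:,1]+78)<28)&(abs(L[:,0]-5)<22); print("recess floor z",np.median(L[m],0))
    m=(L[:,2]<19.5)&(L[:,2]>8)&(abs(L[:,1]+78)<45)&(abs(L[:,0])<45); print("recess ext",cv2.minEnclosingCircle(L[m][:,:2].astype(np.float32)))
s=bot.read_state();print(rot(s["tool_rot"]).round(2),bot.tip_reach)
for nm,p,t in(("pat",(465.8,.2,40),0),("can",(473,-322,60),-.3),("tub",(460,226,50),0),("cat",(460.6,333,45),0),
  ("mrec",mould.w((0,-78,60)),0),("mw",mould.w((0,26,55)),0),("mn",mould.w((0,104,50)),0),("mnhi",mould.w((0,104,230)),0),("cw",cast.w((0,26,65)),0),("cn",cast.w((0,104,83)),0),("cnhi",cast.w((0,104,260)),0)):
    print(nm,[None if (q:=bot.ik(p,quat(down(t,f)))) is None else q.round(2) for f in(0,1)])
M=R.from_rotvec(-.25*mould.R[:,1]).as_matrix()@down(mould.yaw,0)
print(bot.ik(mould.w((-10,-78,60)),quat(M)),bot.ik(mould.w((-10,-78,60)),quat(R.from_rotvec(-.25*mould.R[:,1]).as_matrix()@down(mould.yaw,1))))
E
```

```text
top 313 ((468.44964599609375, -327.4704284667969), (66.05835723876953, 44.798545837402344), 71.18154907226562)
clip local 8 [-35.5 -76.9  27.7] [-38.7 -81.   23.3] [-31.6 -74.6  32.6]
recess floor z [  5.14101071 -78.03858233  12.57976005]
recess ext ((-7.193984508514404, -77.0457992553711), 51.74943542480469)
scene 699 ((469.5252685546875, -326.9794921875), (65.96294403076172, 45.14763259887695), 72.40575408935547)
clip local 33 [-32.4 -74.   27.2] [-43.2 -85.3  25.2] [-27.  -70.1  29.2]
recess floor z [  4.69188698 -78.30530119  12.60057447]
recess ext ((-0.6889211535453796, -76.09378051757812), 38.91373062133789)
[[ 0.34 -0.   -0.94]
 [ 0.94 -0.    0.34]
 [-0.   -1.    0.  ]] 19.0
pat [array([-0.08,  0.42,  1.93, -0.  ,  0.8 , -0.08]), None]
can [array([-0.66,  0.57,  1.62, -0.  ,  0.95, -0.36]), None]
tub [array([ 0.39,  0.48,  1.79, -0.  ,  0.87,  0.39]), None]
cat [array([ 0.56,  0.59,  1.63, -0.  ,  0.92,  0.56]), None]
mrec [array([-0.4 ,  0.79,  1.23, -0.  ,  1.12, -0.4 ]), None]
mw [array([-0.26,  0.73,  1.36, -0.  ,  1.05, -0.26]), None]
mn [array([-0.14,  0.7 ,  1.42, -0.  ,  1.02, -0.14]), None]
mnhi [array([-0.14,  0.51,  1.28, -0.  ,  1.35, -0.14]), None]
cw [array([ 0.24,  0.76,  1.28, -0.  ,  1.1 ,  0.24]), None]
cn [array([ 0.34,  0.8 ,  1.16, -0.  ,  1.18,  0.34]), None]
cnhi [array([ 0.34,  0.66,  0.98, -0.  ,  1.5 ,  0.34]), None]
[-0.45189521  0.68673192  1.43877116  0.17323652  0.80640367 -0.63384888] [-0.45189521  0.68673192  1.43877116  0.17323652  0.80640367  2.50774377]
```

Heights, sizes and both cameras agree within about 2 mm; the can's long axis is at 72°. Starting with the pattern.

```bash
cat >> geo.py <<'E'
def st(): s=bot.read_state(); return "t=%.1f p=%s f=%s w=%.1f"%(s["clock"],s["ee_pos"].round(1),s["ft_force"].round(1),s["grip_width"])
def pick(x,y,h,yaw,zlift,force=40):
    q=quat(down(yaw))
    bot.move_gripper(85)
    p=bot.read_state()["ee_pos"]
    bot.move_to([x,y,max(h+150,230)],q)
    bot.servo_line([x,y,h],q,speed=140)
    bot.move_gripper(0,grip_force=force); print("gripped",st())
    bot.servo_line([x,y,zlift],q,speed=140); print("lifted",st())
E
python3 - <<'E'
from geo import *
from vis import cv2
import numpy as np
pick(465.8,.2,40,0,130)
def pose(xl,zc,th,yl=-78,h=40):
    Rt=mould.R@R.from_euler('y',-th).as_matrix()
    p=mould.w((xl,yl,zc))+Rt@np.array([34,0,h])
    return p,quat(R.from_rotvec(-th*mould.R[:,1]).as_matrix()@down(mould.yaw))
p,q=pose(-20,80,.25); bot.servo_line(p,q,speed=120)
p,q=pose(-20,30,.25); bot.servo_line(p,q,speed=100);print(st())
s=bot.read_state();c=bot.read_camera("wrist");cv2.imwrite("pics/b_w.png",c["image"])
c=bot.read_camera("scene");i=c["image"];cv2.imwrite("pics/b_s.png",cv2.resize(i[180:370,130:330],None,fx=3,fy=3,interpolation=cv2.INTER_CUBIC))
E
```

```text
gripped t=4.6 p=[4.659e+02 2.000e-01 4.020e+01] f=[-2.2 -0.2  5.6] w=23.1
lifted t=5.4 p=[4.654e+02 2.000e-01 1.293e+02] f=[ 0.2 -0.2 -0.9] w=22.6
t=8.7 p=[ 649.7 -236.1   77.5] f=[-0.8 -0.7  0.2] w=22.8
```

View pics/b_w.png

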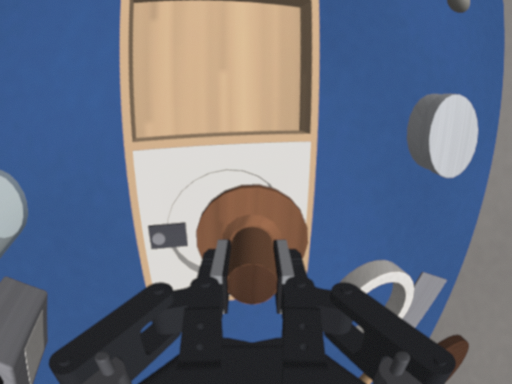

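View pics/b_s.png

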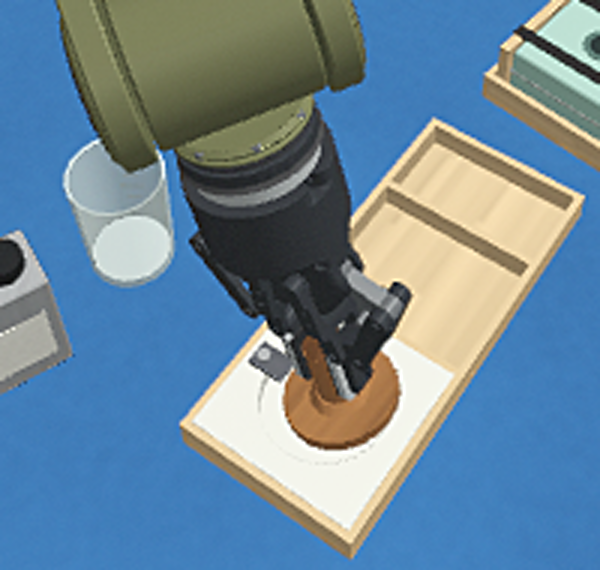

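The pattern is held tilted above the recess: plate at about (252,230) in the wrist picture, clip at (168,236), both on the same line. Next I touch the floor, slide under the clip and level.

```bash
cat >> geo.py <<'E'
def pose(xl,zc,th,yl=-78,h=40):
    Rt=mould.R@R.from_euler('y',-th).as_matrix()
    p=mould.w((xl,yl,zc))+Rt@np.array([34,0,h])
    return p,quat(R.from_rotvec(-th*mould.R[:,1]).as_matrix()@down(mould.yaw))
E
python3 - <<'E'
from geo import *
import cv2
p,q=pose(-20,11,.25)
hit=bot.servo_line(p,q,speed=12,until_force=3)
z=bot.read_state()["ee_pos"][2]; zc=11+z-p[2]; print(hit,"corner z at contact",zc,st())
zc=np.clip(zc,11.5,14.5)+.7
for xl in(-20,-31):
    p,q=pose(xl,zc,.25); print(bot.servo_line(p,q,speed=20,until_force=12),st())
c=bot.read_camera("wrist");cv2.imwrite("pics/c_w.png",c["image"])
E
```

```text
True corner z at contact 12.92248641226358 t=10.0 p=[ 649.5 -236.2   60.1] f=[ 0.4 -1.   5.5] w=23.1
False t=10.3 p=[ 649.4 -236.    60.7] f=[-0.8  0.2  0.7] w=23.0
False t=11.0 p=[ 638.6 -236.9   60.9] f=[-0.4 -0.1 -1.2] w=22.8
```

View pics/c_w.png

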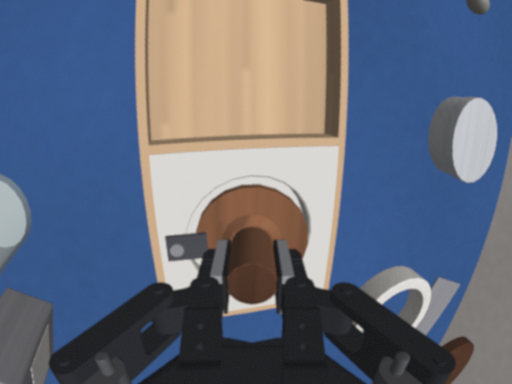

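The floor contact came at 12.9 mm (13 expected). The plate's left edge at (205,240) is now under the clip at (187,247), and there was no force. Now levelling.

Run:
```python
from geo import *
import cv2
N=8
for k in range(1,N+1):
    th=.25*(1-k/N); xl=-31-2.5*k/N; zc=13.6
    p,q=pose(xl,zc,th); h=bot.servo_line(p,q,speed=12 if k<N else 12,until_force=15); 
    print(round(th,2),h,st())
    if h: break
c=bot.read_camera("wrist");cv2.imwrite("pics/d_w.png",c["image"])
```

```text
0.22 False t=11.3 p=[ 639.9 -236.7   60. ] f=[-0.3  0.2 -0.4] w=23.3
0.19 False t=11.6 p=[ 640.9 -236.6   59.2] f=[-0.2  0.3  0.4] w=22.6
0.16 False t=11.8 p=[ 642.  -236.5   58.3] f=[-0.2 -0.2 -0.5] w=23.2
0.12 False t=12.1 p=[ 643.  -236.5   57.5] f=[ 0.7 -0.2 -0.8] w=22.7
0.09 False t=12.4 p=[ 644.  -236.4   56.5] f=[ 0.2 -0.2 -0.3] w=22.9
0.06 False t=12.6 p=[ 645.1 -236.3   55.5] f=[ 0.4 -0.1 -0.7] w=23.1
0.03 False t=12.9 p=[ 646.1 -236.3   54.5] f=[-0.5 -0.5 -0.5] w=22.9
0.0 False t=13.2 p=[ 647.  -236.1   53.4] f=[-0.  -0.6 -0.8] w=23.0
```

View pics/d_w.png

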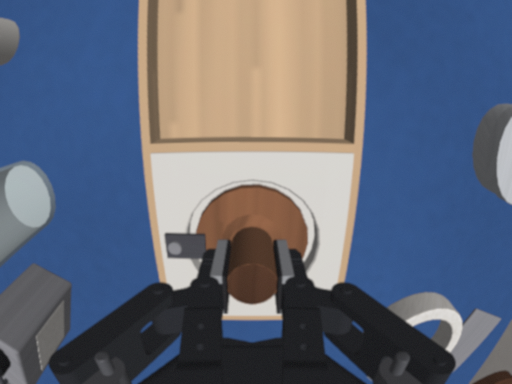

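The pattern is level in the recess, with an even gap round the plate at (252,225). I'll release it and go on to the tub.

```bash
cat >> geo.py <<'E'
def place(T,lx,ly,h,ztravel,dyaw=0.,openw=85,zsafe=None):
    """held at height h above underside; jaw along tray x"""
    q=quat(down(T.yaw))
    p=T.w((lx,ly,0)); c=bot.read_state()["ee_pos"]
    bot.servo_line([p[0],p[1],ztravel],q,speed=200)
    bot.servo_line([p[0],p[1],h+13],q,speed=130)
    hit=bot.servo_line([p[0],p[1],h+3],q,speed=15,until_force=4)
    print("set",hit,st())
    bot.move_gripper(openw); bot.dwell(.2)
    bot.servo_line([p[0],p[1],zsafe or ztravel],q,speed=150); print("up",st())
E
python3 - <<'E'
from geo import *
import cv2
p,q=pose(-33.5,11,0)
print(bot.servo_line(p,q,speed=8,until_force=3),st())
bot.move_gripper(45);bot.dwell(.2);p[2]=220;bot.servo_line(p,q,speed=120);print(st())
c=bot.read_camera("wrist");cv2.imwrite("pics/e_w.png",c["image"])
pick(460.4,226,50,0,190)
c=bot.read_camera("wrist");cv2.imwrite("pics/f_w.png",c["image"])
E
```

```text
True t=13.4 p=[ 646.9 -236.3   53.3] f=[-1.7  0.8  5.7] w=22.7
t=15.5 p=[ 646.8 -236.2  219.1] f=[ 0.5  0.1 -0.8] w=45.0
gripped t=19.7 p=[460.4 226.1  50.7] f=[-3.5 -0.8  8.5] w=57.8
lifted t=20.8 p=[460.1 225.8 189.1] f=[-0.1 -0.2 -2.7] w=57.6
```

View pics/e_w.png

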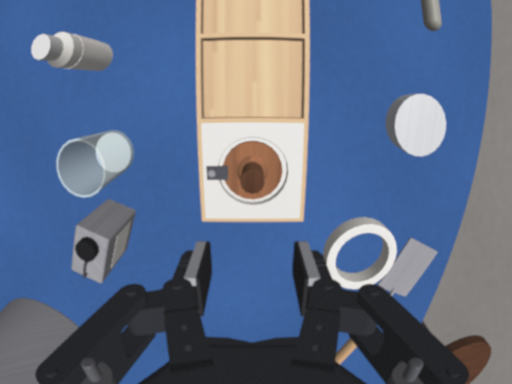

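View pics/f_w.png

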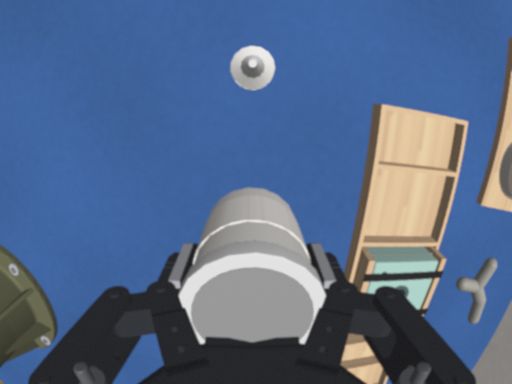

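The pattern is centred under the clip (disc at (252,170)), and the tub is held upright. Placing it, then the catalyst.

Run:
```python
from geo import *
import cv2
place(mould,0,26,50,190)
pick(460.6,332.8,45,0,190)
place(mould,0,104,45,190)
c=bot.read_camera("top");cv2.imwrite("pics/g_t.png",c["image"])
c=bot.read_camera("scene");cv2.imwrite("pics/g_s.png",c["image"])
```

```text
set True t=24.7 p=[ 638.6 -132.7   55.8] f=[-2.9 -0.1  6.1] w=57.9
up t=26.3 p=[ 638.3 -132.5  188.9] f=[ 0.1 -0.8  0. ] w=85.0
gripped t=30.3 p=[460.7 332.9  45.4] f=[-1.1 -0.8  4.7] w=36.7
lifted t=31.5 p=[460.3 332.6 189. ] f=[-0.4 -0.1  0.2] w=36.9
set True t=35.5 p=[632.8 -54.8  50.4] f=[-1.4 -0.2  4.7] w=36.9
up t=37.3 p=[632.4 -54.8 188.9] f=[ 0.6  0.8 -0.5] w=84.7
```

View pics/g_s.png

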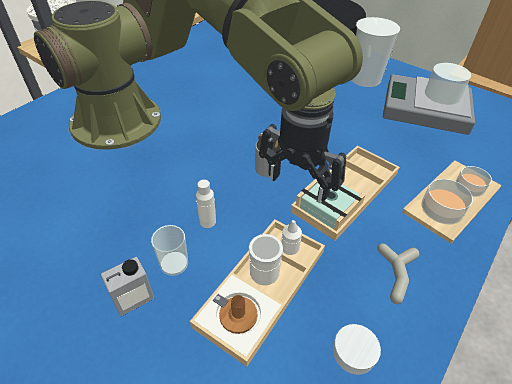

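The mould tray holds the pattern (238,313), tub (265,258) and catalyst (291,237), all standing. Now the can, then the hardener.

Run:
```python
from geo import *
import cv2
pick(469,-327.2,60,-.318,220)
place(cast,0,26,60,220)
pick(451.3,-106.9,77,0,240)
place(cast,0,104,77,240)
bot.move_to([450,260,330],quat(down(0.)))
for n in("top","scene"):
    c=bot.read_camera(n);cv2.imwrite(f"pics/h_{n}.png",c["image"]);np.savez(f"h_{n}.npz",**c)
print(st())
```

```text
gripped t=40.6 p=[ 469.2 -327.3   60.4] f=[-0.   0.4  3.4] w=43.9
lifted t=41.9 p=[ 468.8 -327.   219. ] f=[ 0.1  0.1 -4.5] w=43.6
set True t=46.6 p=[645.2 192.1  65.4] f=[-0.1 -0.4  5. ] w=43.2
up t=48.5 p=[644.8 192.  218.9] f=[-0.3 -0.1 -1.2] w=84.7
gripped t=51.8 p=[ 451.4 -107.    77.4] f=[-2.4  0.5  5.9] w=34.6
lifted t=53.1 p=[ 451.  -106.8  239.2] f=[ 0.2  0.4 -1.7] w=35.1
set True t=57.2 p=[649.8 270.   82.4] f=[-1.5  0.1  5.4] w=35.2
up t=59.2 p=[649.6 269.9 238.8] f=[ 1.1 -0.4 -0.3] w=85.0
t=60.2 p=[450.9 259.9 328.9] f=[ 0.3  0.7 -0.8] w=84.9
```

View pics/h_scene.png

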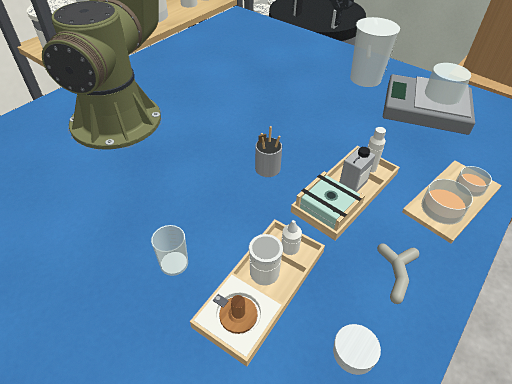

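View pics/h_top.png

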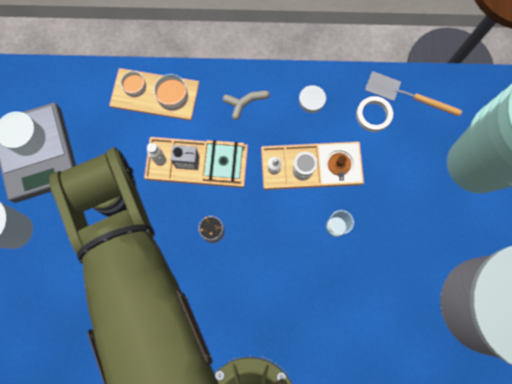

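All items stand in their bays, and the beaker and pot haven't moved. Numeric check before handing in.

Run:
```python
from vis import *
from geo import *
for nm in("top","scene"):
    P=cloud(dict(np.load(f"h_{nm}.npz"))).reshape(-1,3); P=P[np.isfinite(P).all(1)]
    print(nm)
    for n,T,ly,r,zl,zh in(("pattern peg",mould,-78,20,58,72),("plate",mould,-78,38,18.5,23.5),("tub",mould,26,42,84,95),("cat",mould,104,28,80,97),("can",cast,26,42,86,97),("cancap",cast,26,42,100,111),("hard",cast,104,28,118,132)):
        L=(P-T.o)@T.R; m=(abs(L[:,1]-ly)<r)&(abs(L[:,0])<50)&(L[:,2]>zl)&(L[:,2]<zh);Q=L[m]
        if len(Q): print(n,len(Q),"mid",((Q.min(0)+Q.max(0))/2)[:2].round(1),"z",np.median(Q[:,2]).round(1),"ext",np.ptp(Q,axis=0).round(1))
    for n,x,y in(("beaker",471,-227),("pot",446,105)):
        m=(np.hypot(P[:,0]-x,P[:,1]-y)<45)&(P[:,2]>68)&(P[:,2]<90);print(n,cv2.minEnclosingCircle(P[m][:,:2].astype(np.float32)))
        c0=cloud(dict(np.load(f"a_{nm}.npz"))).reshape(-1,3);m=(np.hypot(c0[:,0]-x,c0[:,1]-y)<45)&(c0[:,2]>68)&(c0[:,2]<90);print(" before",cv2.minEnclosingCircle(c0[m][:,:2].astype(np.float32)))
```

```text
top
pattern peg 62 mid [  0.3 -77.9] z 63.3 ext [23.4 23.4 10.1]
plate 352 mid [  0.  -78.2] z 21.2 ext [99.5 75.   5. ]
tub 398 mid [-12.   25.3] z 88.7 ext [60.9 61.1 10.6]
cat 19 mid [ -1.7 105.8] z 84.9 ext [12.3 11.  10.9]
can 298 mid [ 0.2 24.5] z 92.2 ext [45.4 65.2 10.3]
cancap 83 mid [-0.3 25.9] z 104.1 ext [26.9 50.2  8.1]
hard 65 mid [ -0.  102.4] z 124.3 ext [24.  22.2  9.1]
beaker ((471.6011962890625, -227.3825225830078), 31.074193954467773)
 before ((471.34185791015625, -226.85562133789062), 31.11141014099121)
pot ((449.6351013183594, 112.1708755493164), 31.60875701904297)
 before ((449.7101135253906, 112.11424255371094), 32.05571746826172)
scene
pattern peg 168 mid [  0.3 -76.9] z 64.0 ext [23.9 24.4  8.8]
plate 907 mid [ -0. -78.] z 20.9 ext [99.8 75.9  5. ]
tub 790 mid [-11.9  26.7] z 88.6 ext [61.7 62.6  7.9]
cat 35 mid [ -0.4 105.3] z 85.1 ext [11.9  9.9 11.7]
can 342 mid [-0.  24.9] z 92.4 ext [45.  65.5 10.6]
cancap 86 mid [-0.7 25.8] z 103.9 ext [25.4 52.   8.2]
hard 79 mid [ -0.7 103.9] z 123.9 ext [22.6 26.8  8.3]
beaker ((471.596435546875, -226.2779541015625), 31.575931549072266)
 before ((471.2271728515625, -226.8289337158203), 31.42236328125)
pot ((450.8726806640625, 112.69641876220703), 33.26219177246094)
 before ((449.2637939453125, 111.29163360595703), 33.44120407104492)
```

Everything is within limits. The tub sits at x = -12 mm (limit ±50), flat at the right height. Handing in.

```bash
python3 -c "
from rig import bot
print(bot.finish_job())"
```

```text
the job is handed in; nothing more can be done
None
```

Both trays are made up and the job is handed in, with my last camera check about 60 s into the 120 s allowed. Handing in gives no verdict, so the results below are my own measurements.

**Pattern:** I gripped it by the peg and lowered it tilted 0.25 rad. It touched the recess floor at 12.9 mm (13 expected), and I slid it under the clip, levelled it and released it. No force stop tripped during the slide or the levelling. It sits about 0–1 mm from the recess centre with its top at the right height.

**Containers:** all four were lowered to a light touch on the tray floor before release. Positions below are in each tray's own frame.

| Item | Tray | x, y measured (mm) | y limits (mm) | Height |
|---|---|---|---|---|
| Tub | Mould | -12, 26 | 1 to 51 | Top about 89 mm, as expected |
| Catalyst bottle | Mould | -1, 105 | 84 to 124 | Only its cone was sampled; looks upright |
| Resin can | Casting | 0, 25 | 1 to 51 | Body top about 92–93 mm, as expected |
| Hardener bottle | Casting | 0, 103 | 84 to 124 | Top about 124–125 mm, as expected |

**Beaker and brush pot:** they read within about 2 mm of where they started, which is the measuring noise.

**Disagreement:** the tub ended 12 mm nearer the robot than I aimed, probably dragged by a finger as the gripper opened. That is well inside the ±50 mm limit and it stands flat, so I left it. I did not measure tilt angles directly; I judged the containers upright from their top heights and the pictures.

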